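Turn the jammed fittings tray square and lift it out of the crate

ROBOT

A 7-joint arm with a two-finger parallel gripper is mounted at the origin on the work surface. World frame = base frame: x ahead of the robot, y to its left, z up, the work surface at z = 0. Lengths are in m, angles in rad, forces in N, time in s.
With the tool pointing down it reaches from about 0.425 to 1.025 m from the base axis. Payload 9.4 kg.
Tool frame: the origin (TCP) lies at the very end of the fingers, on their centre line; the grasp point (between the pads) lies bot.pinch_z behind it (bot.pinch_z is the distance from the TCP to the grasp point, in m); z points along the fingers, y is the line along which they close (so a half turn about z gives the same grasp; the last joint's range is limited). The gripper opens to 85 mm and grips with 20 to 120 N. Pads are 22 mm wide; open, the fingers measure 114 mm over their backs; the gripper's body (76 mm by 85 mm) begins 54 mm behind the grasp point. The pads swing forward as they close: fully open they stand 13 mm farther back than shut.
Start: joints at [1.104, 0.599, -0.003, 1.599, 0.002, 0.943, -0.08], TCP at [0.275, -0.671, 0.231] pointing down, gripper open.
Joint ranges: [-2.57, 2.57], [-0.35, 1.97], [-1.29, 1.29], [0.11, 2.56], [-1.05, 4.19], [0.11, 1.86], [-2.63, 2.63]. Speed limits (rad/s): [2.22, 2.22, 3.01, 3.01, 3.14, 3.14, 3.14].

INTERFACE

Orientations are given as a unit quaternion [w, x, y, z].
In Python, from plant import bot, read_camera, job gives the robot as it stands.
- The arm moves only by the shell command python3 -m jog 'ROWS' [FORCE]. ROWS is JSON, a list of rows, each an object with "hand": the gripper command: -1 is fully open, 1 is shut, values between are in proportion; "translation": the shift along the world's x, y, z as a fraction of full scale, a list of three; "twist": the turn, a rotation vector about the world's x, y, z as a fraction of full scale, a list of three. In form: [{"hand": hand, "translation": [x, y, z], "twist": [wx, wy, wz]}, ...]. A call has exactly 10 rows; each row is the pose to reach, as a shift and turn from the pose commanded when the call began, turning the shorter way round; what a row does not reach only later rows make up. Full scale, the value 1, is 80 mm for a shift and pi rad for a turn. A row lasts 1/12 s, in which the tool goes at most 41.7 mm and 7.16 degrees, less where a joint would pass 70% of its speed; a pose out of reach is approached as far as the arm can. A call with a number of a shift or a turn outside -1 to 1 is refused whole. A call with a gripper value outside its range is refused whole. The fingers move at their own pace and stop on an object; FORCE is the grip in N (left out, the last holds). Time passes only in rows, so rows that repeat a pose let the fingers close, or fill a call up. It gives the time, the measured TCP pose, the force, the opening and the grip force at its end, in the units of the state.
- bot.observe(): the state, without advancing time (a new reading comes with each control period).
- read_camera(name): name is "scene" or "top"; returns a dict with "frame" (420x560x3 uint8, red, green, blue), "z_map" (420x560 float32, m along the optical axis (not along the pixel's ray), 0 where there is no reading), "mtx" (3x3 intrinsics, pixels), "cam_to_world" (4x4, takes a point from camera to world coordinates). Camera axes: x right, y up, looking along -z (the intrinsics and any distortion apply to the point x, -y, -z); pixel columns grow to the right and rows downward; lengths in m; the calibration is good to about 2 mm. A picture is of the moment at which its call begins.
- job.hand_in(): hands the job in; it is judged then, once.
The state is a dict: "t": time; "joint_pos": joint angles; "joint_vel": joint speeds; "joint_torque": joint torques, N m; "ee_pos": TCP position; "ee_rot": TCP orientation; "force": force on the tool from outside, world axes, zero at the start; "wrist_torque": the same for the moment, N m; "finger_gap": finger opening in m; "grip_force": force on a finger pad.
Only numpy, scipy, OpenCV 4.12 (cv2) and the standard library are available. Lean on these libraries where they do the work, as an engineer would, in place of code of your own. Each camera call takes 0.05 s, during which the arm holds its last target. There are 200 camera calls.

TASK

The red fittings tray has got wedged askew in the upper grey crate, its corners caught under the crate's long lips. Turn it flat along the crate's walls while it is still down in the crate so its corners come free, then lift it out and set it down (don't drop it) in the middle of the green mat, and let go. Leave the blue tray alone.

Things in the scene. Friction and masses are not known exactly. Their poses are not given: they have to be found in the camera images.
- red_tray: Open red plastic tray 130 (x) x 200 (y) x 32 mm, 0.4 kg. Origin: centre of underside. Over its middle, along y, a black grip bar 14 mm thick (x), 104 long (y), 70 to 100 mm above the underside, on two posts at y +-45 mm. Starts flat on the upper crate's floor, turned 24 to 29 degrees (+yaw) from the crate, corners under the lips; turns freely; can rise only when within about 10 degrees of square.
- crates: Stacked pair of shallow grey crates, fixed, each 231 (x) x 330 (y) x 60 mm, open on top. Origin: centre of the stack's underside. Upper crate: inner floor 68 mm above the origin, inside 215 x 314 mm; lips along both long sides (at +-x), 112 to 120 mm above the origin, leave a mouth 171 (x) x 314 mm (y). Nothing of it is higher than 120 mm.
- mat: Green rubber mat, fixed on the bench, 200 (x) x 260 (y) x 4 mm. Origin at the centre of its underside, z up.
- blue_tray: A second tray of the same shape and size as the red one but blue, standing free on the bench farther back; not to be moved. Origin at the centre of its underside.

How it is judged:
On the way, in this order (a step that is already met when the one before it is completed fails the run):
1. the red tray, still down in the upper crate, is turned square with its walls (within 10 degrees) (angle between the y axis of red_tray and the y axis of crates, either way round below 0.18 rad and z of red_tray in the frame of crates below 0.085 m and horizontal distance between red_tray and crates below 0.08 m), for 0.1 s.
2. the red tray is lifted out over the crate's rim (z of red_tray in the frame of crates above 0.122 m), for 0.1 s.
At the end, for the whole second after the job is handed in: The red tray stands upright, released and at rest on the green mat, its centre within 30 mm of the mat's centre (any yaw); the blue tray is within 30 mm of where it was (horizontal distance between red_tray and mat below 0.03 m and z of red_tray in the frame of mat below 0.012 m and angle between red_tray's own z axis and vertical below 0.1 rad and linear speed of red_tray below 0.02 m/s and contact force between red_tray and the fingers below 0.1 N and distance of blue_tray from where it was at the start of the episode below 0.03 m); the robot touches nothing.
It fails at once if the red tray is dropped: let go more than 35 mm above the mat or bench (contact force between red_tray and the fingers below 0.01 N and height (world z) of red_tray above 0.039 m and horizontal distance between red_tray and crates above 0.25 m).
It fails at once if the blue tray is moved by more than 30 mm (distance of blue_tray from where it was at the start of the episode above 0.03 m).
It also fails if it takes over 43 s, if anything falls off the work surface, if the arm or the gripper's body presses on something with over 40 N, if the wrist force passes 120 N, or if a joint passes its speed limit or range.

## Working session

There is one attempt and no reset: what is moved stays moved. The work goes in short steps, Python scripts to look and compute and a shell command to move; the robot and the scene stay as the last step left them, time stands still between calls to the robot, and variables do not carry over. Pictures are saved under pics/ and viewed, at most 10 in all, crops included, and the job is handed in when it is done.

```bash
mkdir -p pics; ls; python3 - <<'E'
from plant import bot, read_camera
import cv2, numpy as np
ims=[]
for n in("scene","top"):
    c=read_camera(n); np.savez(n+"0.npz",**c); cv2.imwrite(f"pics/{n}0.png",c["frame"][:,:,::-1])
    print(n,c["mtx"].tolist(),np.round(c["cam_to_world"],3).tolist())
s=bot.observe(); print({k:np.round(v,3).tolist() for k,v in s.items()},bot.pinch_z)
E
```

```text
pics
scene [[379.84488087442276, 0.0, 281.85793902574494], [0.0, 379.84488087442276, 203.47614749306902], [0.0, 0.0, 1.0]] [[-0.4, -0.523, 0.753, 1.17], [0.917, -0.222, 0.332, 0.204], [-0.007, 0.823, 0.568, 0.477], [0.0, 0.0, 0.0, 1.0]]
top [[543.7146464311089, 0.0, 273.2708118053482], [0.0, 543.7146464311089, 215.84453833632708], [0.0, 0.0, 1.0]] [[-0.002, 0.996, -0.089, 0.49], [-1.0, -0.002, 0.004, -0.033], [0.004, 0.089, 0.996, 1.291], [0.0, 0.0, 0.0, 1.0]]
{'t': 0.1, 'joint_pos': [1.104, 0.6, -0.003, 1.6, 0.002, 0.943, -0.08], 'joint_vel': [0.002, -0.001, -0.001, -0.001, -0.001, -0.001, 0.001], 'joint_torque': [0.006, -77.798, 1.57, -25.862, 0.013, 0.006, -0.0], 'ee_pos': [0.275, -0.67, 0.23], 'ee_rot': [-0.001, 0.981, 0.194, -0.0], 'force': [-0.296, -0.38, 0.443], 'wrist_torque': [0.028, -0.02, -0.018], 'grip_force': 0.0, 'finger_gap': 0.085} 0.0187
```

View pics/top0.png

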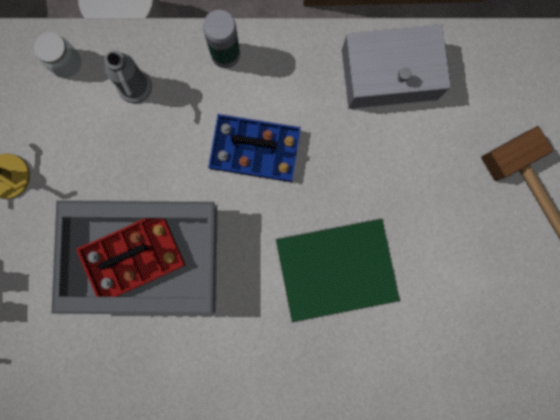

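View pics/scene0.png

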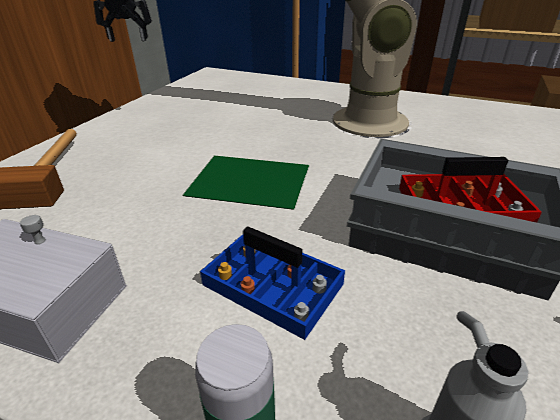

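The top view shows the crate at columns 53–215, rows 202–313, with the red tray askew at about (130,258). The mat is at about (338,270) and the blue tray at about (255,148). In the scene view the red bar is at about (475,166).

```bash
cat > meas.py <<'E'
import numpy as np, cv2
def cloud(c):
    z=c["z_map"]; K=c["mtx"]; v,u=np.mgrid[:z.shape[0],:z.shape[1]]
    p=np.stack([(u-K[0,2])/K[0,0]*z,-(v-K[1,2])/K[1,1]*z,-z],-1)
    T=c["cam_to_world"]; P=p@T[:3,:3].T+T[:3,3]; P[z<=0]=np.nan; return P
def rect(m,P):
    q=P[m][:,:2].astype(np.float32); (c,s,a)=cv2.minAreaRect(q)
    if s[0]>s[1]: a-=90   # long side now 'y': a = yaw of long axis from y
    a=(a+90)%180-90
    return np.round(c,4),np.round(sorted(s),4),round(a,2),int(m.sum()),np.round(np.nanmedian(P[m][:,2]),4)
def big(m):
    n,l,st,_=cv2.connectedComponentsWithStats(m.astype(np.uint8)); return l==1+np.argmax(st[1:,4])
def hsv(c): return cv2.cvtColor(c["frame"],cv2.COLOR_RGB2HSV).astype(int)
def red(c): h=hsv(c); return ((h[...,0]<6)|(h[...,0]>174))&(h[...,1]>180)&(h[...,2]>60)
def green(c): h=hsv(c); return (abs(h[...,0]-65)<18)&(h[...,1]>120)
E
python3 - <<'E'
from meas import *
for n in("top","scene"):
    c=dict(np.load(n+"0.npz")); P=cloud(c); h=hsv(c)
    print(n); z=P[...,2]
    inb=(P[...,1]>.05)&(P[...,1]<.7)&(P[...,0]<.75)
    print("mat",rect(big(green(c)),P)); m=big(red(c)); print("red",rect(m,P),np.nanpercentile(z[m],[5,50,95]))
    rim=big((abs(z-.12)<.008)&inb); print("rim",rect(rim,P)); 
    for lo,hi in((.16,.175),(.155,.175)):
        b=big((z>lo)&(z<hi)&inb&(h[...,2]<70)); print("bar",rect(b,P))
    print("blue",rect(big((abs(h[...,0]-115)<12)&(h[...,1]>150)&(z>-.01)&(z<.06)&(P[...,0]>.5)),P))
    bb=big((z>.085)&(z<.11)&(P[...,0]>.6)&(P[...,1]<.15)&(P[...,1]>-.15)&(h[...,2]<70));print("bluebar",rect(bb,P))
E
```

```text
top
mat (array([nan, nan]), array([0., 0.]), 0.0, 8643, np.float64(0.0043))
red (array([0.5068, 0.2746]), array([0.1214, 0.2036]), 22.29, 3262, np.float64(0.0745)) [0.06969841 0.0745062  0.10149504]
rim (array([0.5075, 0.2631]), array([0.2434, 0.3443]), -0.63, 6652, np.float64(0.1202))
bar (array([0.5081, 0.2754]), array([0.0151, 0.1036]), 24.16, 354, np.float64(0.168))
bar (array([0.5081, 0.2754]), array([0.0151, 0.1036]), 24.16, 373, np.float64(0.1678))
blue (array([0.7646, 0.006 ]), array([0.1277, 0.1955]), -9.5, 3304, np.float64(0.0069))
bluebar (array([0.7656, 0.0058]), array([0.0152, 0.1034]), -9.49, 334, np.float64(0.0997))
scene
mat (array([ 0.4797, -0.1849]), array([0.1981, 0.254 ]), 11.34, 4621, np.float64(0.0048))
red (array([0.4904, 0.3248]), array([0.0728, 0.2039]), 44.79, 1703, np.float64(0.0957)) [0.07338157 0.09567628 0.1263179 ]
rim (array([0.5058, 0.2483]), array([0.2477, 0.3133]), -0.56, 4869, np.float64(0.1208))
bar (array([0.5075, 0.2771]), array([0.0161, 0.1049]), 23.35, 504, np.float64(0.1676))
bar (array([0.5075, 0.2771]), array([0.0161, 0.1049]), 23.35, 671, np.float64(0.1651))
blue (array([0.7653, 0.007 ]), array([0.1322, 0.2004]), -9.3, 6795, np.float64(0.0163))
bluebar (array([0.7658, 0.0077]), array([0.0155, 0.1029]), -9.63, 810, np.float64(0.0987))
```

```bash
python3 - <<'E'
from meas import *
c=dict(np.load("top0.npz"));P=cloud(c);m=big(green(c))&np.isfinite(P[...,0]);m=cv2.erode(m.astype(np.uint8),np.ones((2,2)))>0
print("mat",rect(m,P))
E
python3 -m jog '[{"hand":-1,"translation":[0.3,0.5,0],"twist":[0,0,0.021]},{"hand":-1,"translation":[0.6,0.99,0],"twist":[0,0,0.042]},{"hand":-1,"translation":[0.6,0.99,0],"twist":[0,0,0.042]},{"hand":-1,"translation":[0.6,0.99,0],"twist":[0,0,0.042]},{"hand":-1,"translation":[0.6,0.99,0],"twist":[0,0,0.042]},{"hand":-1,"translation":[0.6,0.99,0],"twist":[0,0,0.042]},{"hand":-1,"translation":[0.6,0.99,0],"twist":[0,0,0.042]},{"hand":-1,"translation":[0.6,0.99,0],"twist":[0,0,0.042]},{"hand":-1,"translation":[0.6,0.99,0],"twist":[0,0,0.042]},{"hand":-1,"translation":[0.6,0.99,0],"twist":[0,0,0.042]}]' 60
```

```text
mat (array([ 0.4761, -0.1901]), array([0.1884, 0.2495]), 10.9, 8272, np.float64(0.0043))
t: 0.93
ee_pos: [0.323, -0.5918, 0.2311]
ee_rot: [-0.0, 0.966, 0.257, -0.0]
force: [0.1, -0.7, -0.2]
finger_gap: 0.0852
grip_force: 0.0
```

```bash
for i in 1 2 3 4; do python3 -m jog '[{"hand":-1,"translation":[0.3,0.5,0],"twist":[0,0,0.021]},{"hand":-1,"translation":[0.6,0.99,0],"twist":[0,0,0.042]},{"hand":-1,"translation":[0.6,0.99,0],"twist":[0,0,0.042]},{"hand":-1,"translation":[0.6,0.99,0],"twist":[0,0,0.042]},{"hand":-1,"translation":[0.6,0.99,0],"twist":[0,0,0.042]},{"hand":-1,"translation":[0.6,0.99,0],"twist":[0,0,0.042]},{"hand":-1,"translation":[0.6,0.99,0],"twist":[0,0,0.042]},{"hand":-1,"translation":[0.6,0.99,0],"twist":[0,0,0.042]},{"hand":-1,"translation":[0.6,0.99,0],"twist":[0,0,0.042]},{"hand":-1,"translation":[0.6,0.99,0],"twist":[0,0,0.042]}]' | sed -n 2,3p; done
```

```text
ee_pos: [0.3711, -0.5127, 0.2312]
ee_rot: [-0.0, 0.947, 0.321, -0.0]
ee_pos: [0.4191, -0.4335, 0.2312]
ee_rot: [-0.0, 0.924, 0.382, -0.0]
ee_pos: [0.4671, -0.3543, 0.2312]
ee_rot: [0.0, 0.897, 0.442, -0.0]
ee_pos: [0.5152, -0.2752, 0.2313]
ee_rot: [0.0, 0.866, 0.501, -0.0]
```

```bash
for i in 1 2 3 4 5 6; do python3 -m jog '[{"hand":-1,"translation":[0,0.5,0],"twist":[0,0,0.021]},{"hand":-1,"translation":[0,0.99,0],"twist":[0,0,0.042]},{"hand":-1,"translation":[0,0.99,0],"twist":[0,0,0.042]},{"hand":-1,"translation":[0,0.99,0],"twist":[0,0,0.042]},{"hand":-1,"translation":[0,0.99,0],"twist":[0,0,0.042]},{"hand":-1,"translation":[0,0.99,0],"twist":[0,0,0.042]},{"hand":-1,"translation":[0,0.99,0],"twist":[0,0,0.042]},{"hand":-1,"translation":[0,0.99,0],"twist":[0,0,0.042]},{"hand":-1,"translation":[0,0.99,0],"twist":[0,0,0.042]},{"hand":-1,"translation":[0,0.99,0],"twist":[0,0,0.042]}]' | sed -n 1,3p; done
```

```text
t: 5.1
ee_pos: [0.5154, -0.1959, 0.2312]
ee_rot: [0.0, 0.831, 0.557, -0.0]
t: 5.93
ee_pos: [0.5154, -0.1167, 0.2312]
ee_rot: [0.0, 0.792, 0.61, -0.0]
t: 6.77
ee_pos: [0.5155, -0.0375, 0.2313]
ee_rot: [0.0, 0.75, 0.661, -0.0]
t: 7.6
ee_pos: [0.5155, 0.0417, 0.2313]
ee_rot: [0.0, 0.705, 0.709, -0.0]
t: 8.43
ee_pos: [0.5156, 0.1209, 0.2313]
ee_rot: [0.0, 0.657, 0.754, -0.0]
t: 9.27
ee_pos: [0.5156, 0.2001, 0.2313]
ee_rot: [0.0, 0.606, 0.796, -0.0]
```

```bash
python3 -m jog '[{"hand":-1,"translation":[-0.05,0.5,0],"twist":[0,0,0.024]},{"hand":-1,"translation":[-0.095,0.95,0],"twist":[0,0,0.048]},{"hand":-1,"translation":[-0.095,0.95,0],"twist":[0,0,0.048]},{"hand":-1,"translation":[-0.095,0.95,-0.25],"twist":[0,0,0.048]},{"hand":-1,"translation":[-0.095,0.95,-0.5],"twist":[0,0,0.048]},{"hand":-1,"translation":[-0.095,0.95,-0.6],"twist":[0,0,0.048]},{"hand":-1,"translation":[-0.095,0.95,-0.7],"twist":[0,0,0.048]},{"hand":-1,"translation":[-0.095,0.95,-0.7],"twist":[0,0,0.048]},{"hand":-1,"translation":[-0.095,0.95,-0.7],"twist":[0,0,0.048]},{"hand":-1,"translation":[-0.095,0.95,-0.7],"twist":[0,0,0.048]}]'
python3 - <<'E'
from plant import read_camera
import cv2,numpy as np
a=[read_camera(n)["frame"] for n in("scene","top")]
im=np.hstack([cv2.resize(a[0][60:300,330:560],(400,417)),cv2.resize(a[1][180:330,30:240],(400,417))])
cv2.imwrite("pics/pre.png",im[:,:,::-1])
E
```

```text
t: 10.1
ee_pos: [0.5083, 0.2768, 0.1761]
ee_rot: [0.0, 0.544, 0.839, 0.0]
force: [-0.5, 0.4, -0.1]
finger_gap: 0.0853
grip_force: 0.0
```

View pics/pre.png

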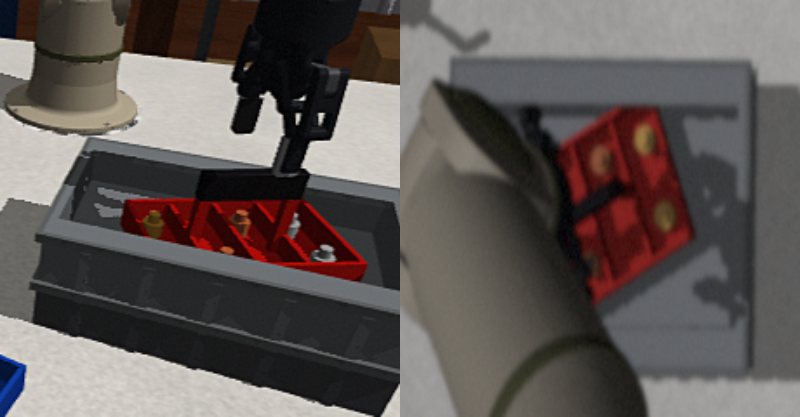

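The view shows the open fingers, tips at about (243,120) and (288,165), straddling the bar, whose middle is at about (252,185). I'll descend and close.

```bash
python3 -m jog '[{"hand":-1,"translation":[0,0,-0.15],"twist":[0,0,0]},{"hand":-1,"translation":[0,0,-0.3],"twist":[0,0,0]},{"hand":-1,"translation":[0,0,-0.45],"twist":[0,0,0]},{"hand":-1,"translation":[0,0,-0.54],"twist":[0,0,0]},{"hand":-1,"translation":[0,0,-0.54],"twist":[0,0,0]},{"hand":1,"translation":[0,0,-0.54],"twist":[0,0,0]},{"hand":1,"translation":[0,0,-0.54],"twist":[0,0,0]},{"hand":1,"translation":[0,0,-0.54],"twist":[0,0,0]},{"hand":1,"translation":[0,0,-0.54],"twist":[0,0,0]},{"hand":1,"translation":[0,0,-0.54],"twist":[0,0,0]}]' 60
python3 -m jog '[{"hand":1,"translation":[0,0,0],"twist":[0,0,0]},{"hand":1,"translation":[0,0,0],"twist":[0,0,0]},{"hand":1,"translation":[0,0,0],"twist":[0,0,0]},{"hand":1,"translation":[0,0,0],"twist":[0,0,0]},{"hand":1,"translation":[0,0,0],"twist":[0,0,0]},{"hand":1,"translation":[0,0,0],"twist":[0,0,0]},{"hand":1,"translation":[0,0,0],"twist":[0,0,0]},{"hand":1,"translation":[0,0,0],"twist":[0,0,0]},{"hand":1,"translation":[0,0,0],"twist":[0,0,0]},{"hand":1,"translation":[0,0,0],"twist":[0,0,0]}]'
```

```text
t: 11.03
ee_pos: [0.5081, 0.2767, 0.1325]
ee_rot: [0.0, 0.544, 0.839, 0.0]
force: [0.1, -0.9, 0.7]
finger_gap: 0.0253
grip_force: 0.0
t: 11.87
ee_pos: [0.5078, 0.2765, 0.1323]
ee_rot: [0.0, 0.544, 0.839, -0.0]
force: [-2.8, -1.8, 6.5]
finger_gap: 0.0133
grip_force: 62.2
```

```bash
python3 -m jog '[{"hand":1,"translation":[0,0,0],"twist":[0,0,-0.02]},{"hand":1,"translation":[0,0,0],"twist":[0,0,-0.04]},{"hand":1,"translation":[0,0,0],"twist":[0,0,-0.06]},{"hand":1,"translation":[0,0,0],"twist":[0,0,-0.08]},{"hand":1,"translation":[0,0,0],"twist":[0,0,-0.1]},{"hand":1,"translation":[0,0,0],"twist":[0,0,-0.12]},{"hand":1,"translation":[0,0,0],"twist":[0,0,-0.137]},{"hand":1,"translation":[0,0,0],"twist":[0,0,-0.137]},{"hand":1,"translation":[0,0,0],"twist":[0,0,-0.137]},{"hand":1,"translation":[0,0,0],"twist":[0,0,-0.137]}]'
python3 - <<'E'
from plant import read_camera
from meas import *
c=read_camera("top");P=cloud(c);m=big(red(c));print(rect(m,P))
a=[read_camera("scene")["frame"],c["frame"]]
im=np.hstack([cv2.resize(a[0][60:300,330:560],(400,417)),cv2.resize(a[1][180:330,30:240],(400,417))])
cv2.imwrite("pics/rot.png",im[:,:,::-1])
E
```

```text
t: 12.7
ee_pos: [0.5083, 0.2771, 0.1323]
ee_rot: [0.0, 0.71, 0.704, 0.001]
force: [-0.3, 1.0, 3.9]
finger_gap: 0.0134
grip_force: 62.0
(array([nan, nan]), array([0., 0.]), 0.0, 2099, np.float64(0.0746))
```

View pics/rot.png

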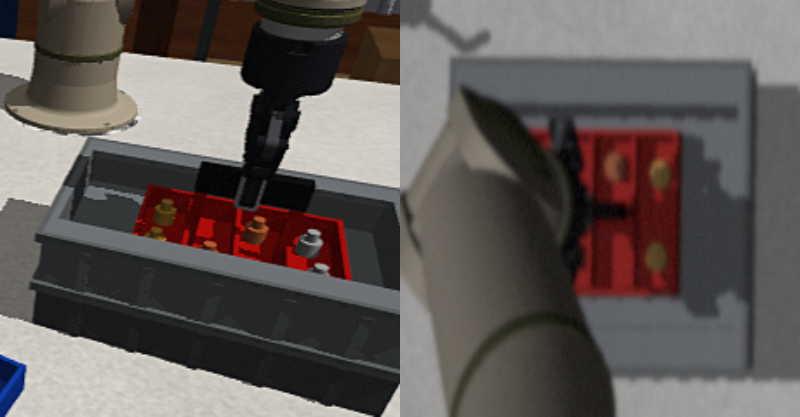

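The tray's right edge at column 680 is now parallel to the crate wall, so it is square. The force is low, so I'll lift.

```bash
for i in 1 2; do python3 -m jog '[{"hand":1,"translation":[0,0,0.08],"twist":[0,0,0]},{"hand":1,"translation":[0,0,0.16],"twist":[0,0,0]},{"hand":1,"translation":[0,0,0.24],"twist":[0,0,0]},{"hand":1,"translation":[0,0,0.32],"twist":[0,0,0]},{"hand":1,"translation":[0,0,0.4],"twist":[0,0,0]},{"hand":1,"translation":[0,0,0.48],"twist":[0,0,0]},{"hand":1,"translation":[0,0,0.56],"twist":[0,0,0]},{"hand":1,"translation":[0,0,0.63],"twist":[0,0,0]},{"hand":1,"translation":[0,0,0.63],"twist":[0,0,0]},{"hand":1,"translation":[0,0,0.63],"twist":[0,0,0]}]' 80; done
python3 - <<'E'
from plant import read_camera
from meas import *
c=read_camera("scene");cv2.imwrite("pics/lift.png",c["frame"][:,:,::-1])
E
```

```text
t: 13.63
ee_pos: [0.508, 0.2766, 0.1828]
ee_rot: [0.0, 0.71, 0.704, 0.0]
force: [-0.4, 0.3, -3.6]
finger_gap: 0.013
grip_force: 78.1
t: 14.47
ee_pos: [0.508, 0.2766, 0.2332]
ee_rot: [0.0, 0.71, 0.704, 0.0]
force: [-0.2, 0.8, -4.0]
finger_gap: 0.0128
grip_force: 78.2
```

View pics/lift.png

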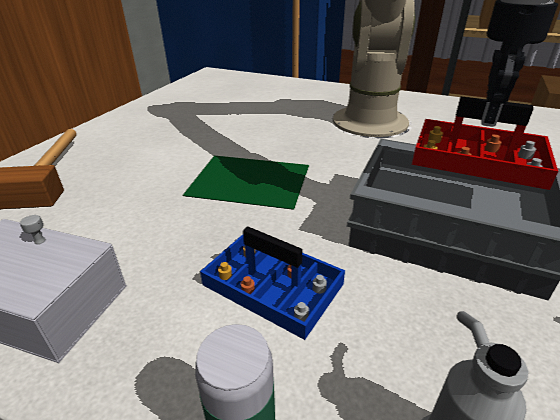

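The tray is level and clear above the crate at about (485,150). I'll carry it over to the mat.

```bash
for i in 1 2 3 4 5 6; do python3 -m jog '[{"hand":1,"translation":[-0.01,-0.12,0],"twist":[0,0,0]},{"hand":1,"translation":[-0.01,-0.24,0],"twist":[0,0,0]},{"hand":1,"translation":[-0.02,-0.36,0],"twist":[0,0,0]},{"hand":1,"translation":[-0.03,-0.48,0],"twist":[0,0,0]},{"hand":1,"translation":[-0.04,-0.6,0],"twist":[0,0,0]},{"hand":1,"translation":[-0.05,-0.72,0],"twist":[0,0,0]},{"hand":1,"translation":[-0.06,-0.84,0],"twist":[0,0,0]},{"hand":1,"translation":[-0.06,-0.97,0],"twist":[0,0,0]},{"hand":1,"translation":[-0.06,-0.97,0],"twist":[0,0,0]},{"hand":1,"translation":[-0.06,-0.97,0],"twist":[0,0,0]}]' | sed -n '1,2p;6p'; done
python3 - <<'E'
from plant import read_camera
from meas import *
c=read_camera("scene");P=cloud(c);m=big(red(c));print(rect(m,P),np.nanpercentile(P[m][:,2],[1,99]))
cv2.imwrite("pics/over.png",c["frame"][:,:,::-1])
E
```

```text
t: 15.35
ee_pos: [0.5033, 0.1983, 0.233]
grip_force: 78.1
t: 16.18
ee_pos: [0.4984, 0.1207, 0.2329]
grip_force: 78.1
t: 17.02
ee_pos: [0.4936, 0.0431, 0.2329]
grip_force: 78.1
t: 17.85
ee_pos: [0.4887, -0.0345, 0.2329]
grip_force: 78.1
t: 18.68
ee_pos: [0.4839, -0.1121, 0.2328]
grip_force: 78.1
t: 19.52
ee_pos: [0.479, -0.1897, 0.2328]
grip_force: 78.0
(array([ 0.4782, -0.1867]), array([0.1336, 0.2019]), -2.41, 2792, np.float64(0.1903)) [0.1711677  0.23106197]
```

View pics/over.png

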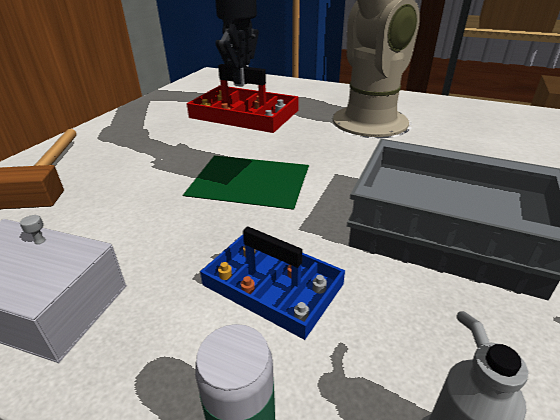

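The tray hangs level over the mat, measured centre (0.478,-0.187). I'll lower it.

```bash
for i in 1 2; do python3 -m jog '[{"hand":1,"translation":[0,0,-0.12],"twist":[0,0,0]},{"hand":1,"translation":[0,0,-0.24],"twist":[0,0,0]},{"hand":1,"translation":[0,0,-0.36],"twist":[0,0,0]},{"hand":1,"translation":[0,0,-0.48],"twist":[0,0,0]},{"hand":1,"translation":[0,0,-0.6],"twist":[0,0,0]},{"hand":1,"translation":[0,0,-0.72],"twist":[0,0,0]},{"hand":1,"translation":[0,0,-0.84],"twist":[0,0,0]},{"hand":1,"translation":[0,0,-0.92],"twist":[0,0,0]},{"hand":1,"translation":[0,0,-0.96],"twist":[0,0,0]},{"hand":1,"translation":[0,0,-0.96],"twist":[0,0,0]}]'; done
python3 -m jog '[{"hand":1,"translation":[0,0,-0.02],"twist":[0,0,0]},{"hand":1,"translation":[0,0,-0.04],"twist":[0,0,0]},{"hand":1,"translation":[0,0,-0.06],"twist":[0,0,0]},{"hand":1,"translation":[0,0,-0.08],"twist":[0,0,0]},{"hand":1,"translation":[0,0,-0.1],"twist":[0,0,0]},{"hand":1,"translation":[0,0,-0.11],"twist":[0,0,0]},{"hand":1,"translation":[0,0,-0.12],"twist":[0,0,0]},{"hand":1,"translation":[0,0,-0.13],"twist":[0,0,0]},{"hand":1,"translation":[0,0,-0.14],"twist":[0,0,0]},{"hand":1,"translation":[0,0,-0.14],"twist":[0,0,0]}]'
```

```text
t: 20.4
ee_pos: [0.4788, -0.1888, 0.1552]
ee_rot: [-0.001, 0.71, 0.704, -0.0]
force: [-0.1, 0.0, -4.2]
finger_gap: 0.0132
grip_force: 78.0
t: 21.23
ee_pos: [0.4788, -0.1888, 0.0784]
ee_rot: [-0.001, 0.71, 0.704, -0.0]
force: [-0.6, -0.2, -2.8]
finger_gap: 0.013
grip_force: 78.0
t: 22.07
ee_pos: [0.479, -0.189, 0.0683]
ee_rot: [0.0, 0.71, 0.704, -0.0]
force: [-2.0, 0.1, 1.4]
finger_gap: 0.0132
grip_force: 78.7
```

The contact force has built up, so the tray is on the mat. I'll open the fingers and retreat.

```bash
python3 -m jog '[{"hand":-1,"translation":[0,0,0],"twist":[0,0,0]},{"hand":-1,"translation":[0,0,0],"twist":[0,0,0]},{"hand":-1,"translation":[0,0,0],"twist":[0,0,0]},{"hand":-1,"translation":[0,0,0],"twist":[0,0,0]},{"hand":-1,"translation":[0,0,0],"twist":[0,0,0]},{"hand":-1,"translation":[0,0,0],"twist":[0,0,0]},{"hand":-1,"translation":[0,0,0],"twist":[0,0,0]},{"hand":-1,"translation":[0,0,0],"twist":[0,0,0]},{"hand":-1,"translation":[0,0,0],"twist":[0,0,0]},{"hand":-1,"translation":[0,0,0],"twist":[0,0,0]}]'
for i in 1 2; do python3 -m jog '[{"hand":-1,"translation":[0,0,0.15],"twist":[0,0,0]},{"hand":-1,"translation":[0,0,0.3],"twist":[0,0,0]},{"hand":-1,"translation":[0,0,0.45],"twist":[0,0,0]},{"hand":-1,"translation":[0,0,0.6],"twist":[0,0,0]},{"hand":-1,"translation":[0,0,0.75],"twist":[0,0,0]},{"hand":-1,"translation":[0,0,0.9],"twist":[0,0,0]},{"hand":-1,"translation":[0,0,1],"twist":[0,0,0]},{"hand":-1,"translation":[0,0,1],"twist":[0,0,0]},{"hand":-1,"translation":[0,0,1],"twist":[0,0,0]},{"hand":-1,"translation":[0,0,1],"twist":[0,0,0]}]'; done
python3 - <<'E'
from plant import read_camera
from meas import *
c=read_camera("scene");P=cloud(c);m=big(red(c));print(rect(m,P),np.nanpercentile(P[m][:,2],[1,99]))
g=green(c);print(rect(g&(P[...,0]<.65)&(abs(P[...,2])<.02),P)); cv2.imwrite("pics/end.png",c["frame"][:,:,::-1])
E
```

```text
t: 22.9
ee_pos: [0.4791, -0.189, 0.0681]
ee_rot: [0.0, 0.71, 0.704, -0.0]
force: [-0.0, 0.2, -0.4]
finger_gap: 0.0853
grip_force: 0.0
t: 23.73
ee_pos: [0.4788, -0.189, 0.1476]
ee_rot: [-0.0, 0.71, 0.704, -0.0]
force: [0.2, 0.5, 0.3]
finger_gap: 0.0855
grip_force: 0.0
t: 24.57
ee_pos: [0.4787, -0.1889, 0.2273]
ee_rot: [-0.0, 0.71, 0.704, -0.0]
force: [-0.3, -0.4, 0.1]
finger_gap: 0.0853
grip_force: 0.0
(array([ 0.4562, -0.1872]), array([0.1831, 0.2008]), 0.15, 2762, np.float64(0.0241)) [0.00632516 0.06469818]
(array([ 0.4778, -0.1872]), array([0.2015, 0.2582]), 11.04, 1497, np.float64(0.0048))
```

View pics/end.png

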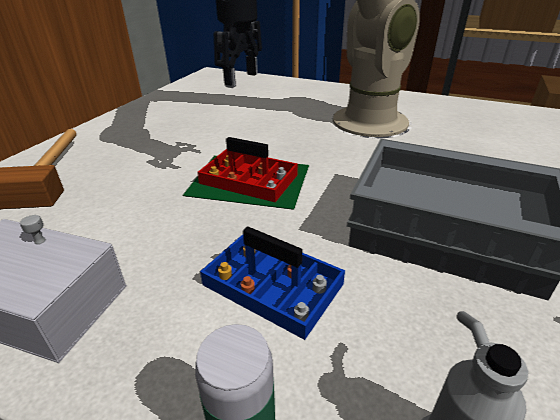

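The red tray stands flat and centred on the mat at about (248,175). The gripper is clear and the blue tray has not moved.

```bash
python3 -c "
from plant import job
print(job.hand_in())"
```

```text
the job is handed in; nothing more can be done
None
```

I turned the red tray square in the crate, lifted it out and set it down released near the mat's centre at about 25 s, left the blue tray where it was, and handed the job in; no verdict came back.

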